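Pin back the sprung detent arm and mount the filter wheel

ROBOT

A 6-joint arm with a two-finger parallel gripper is mounted at the origin on a cart in front of the work surface, level with it; the furniture and walls round the work are solid. World frame = base frame: x ahead of the robot, y to its left, z up, the work surface at z = 0. Lengths are in m, angles in rad, forces in N, time in s.
With the tool pointing down it reaches from about 0.225 to 0.875 m from the base axis. Payload 3.4 kg.
Tool frame: the origin (TCP) lies on the centre line of the jaws, within the pads' length; the fingertips stand 11 mm ahead of it and the grasp point (between the pads) lies 8 mm behind it; z points along the fingers, y is the line along which they close (so a half turn about z gives the same grasp; the last joint's range is limited). The gripper opens to 85 mm and grips with 20 to 120 N. Pads are 22 mm wide; open, the fingers measure 114 mm over their backs; the gripper's body (76 mm by 85 mm) begins 54 mm behind the grasp point. The pads swing forward as they close: fully open they stand 13 mm farther back than shut.
Start: joints at [0.981, 0.276, 1.505, -0, 1.361, -0.121], TCP at [0.26, 0.513, 0.242] pointing down, gripper open.
Joint ranges: [-2.89, 2.89], [-0.75, 2.08], [0.22, 2.7], [-1.18, 4.32], [0.11, 2.71], [-2.7, 2.7]. Speed limits (rad/s): [2.57, 2.57, 3.14, 3.14, 3.14, 3.14].

INTERFACE

Orientations are given as a unit quaternion [w, x, y, z].
In Python, from rig import manip, eyes, job gives the robot as it stands.
- The arm moves only by the tool drive_tool, never from a script. Its argument "rows" is a list of rows, each a list of 3 entries, a list of its own where there are three numbers: the turn, a rotation vector about the world's x, y, z in rad, then the shift along the world's x, y, z in cm, then the finger opening in cm, from 0 to 8.54. A call has 1 to 8 rows; each row shifts and turns the commanded pose from where the row before left it; what a row does not reach is not made up. A row lasts 1/8 s, in which the tool goes at most 62.5 mm and 10.7 degrees, less where a joint would pass 70% of its speed; a pose out of reach is approached as far as the arm can. A call is refused whole if a number of a shift passes 6.25 or a number of a turn 0.188, either way. A call with a gripper value outside its range is refused whole. The fingers move at their own pace and stop on an object; "force" is the grip in N (left out, the last holds). Time passes only in rows, so rows that do not move let the fingers close. It gives the time, the measured TCP pose, the force, the opening and the grip force at its end, in the units of the state.
- manip.get_state(): the state, without advancing time (a new reading comes with each control period).
- eyes.get_image(name): name is "side" or "top" or "wrist"; returns the picture (480x640x3 uint8, red, green, blue); there is no depth.
- eyes.get_calibration(name): a dict with "camera_matrix" (3x3 intrinsics, pixels), "view" (4x4, takes a point from world to camera coordinates). Camera axes: x right, y up, looking along -z (the intrinsics and any distortion apply to the point x, -y, -z); pixel columns grow to the right and rows downward; lengths in m; the calibration is good to about 2 mm. A picture is of the moment at which its call begins: read the wrist's pose just before it. get_calibration takes no time and is no camera call; for the wrist camera it gives the pose at the moment of the call.
- job.sign_off(): hands the job in; it is judged then, once.
The state is a dict: "clock": time; "qpos": joint angles; "qd": joint speeds; "effort": joint torques, N m; "position": TCP position; "ee_rot": TCP orientation; "contact_force": force on the tool from outside, world axes, zero at the start; "moment": the same for the moment, N m; "width": finger opening in m; "gripper_force": force on a finger pad.
Only numpy, scipy, OpenCV 4.12 (cv2) and the standard library are available. Lean on these libraries where they do the work, as an engineer would, in place of code of your own. Each camera call takes 0.05 s, during which the arm holds its last target. There are 200 camera calls.

TASK

Get the filter-wheel drive ready for setting its zero, which needs its wheel to turn freely: take the pull pin out of its socket, use it to swing the sprung detent arm away from the shaft, and pin the arm there with the pin fully home through the arm's eye and into the park hole. Then lower the filter wheel over the shaft and the drive pin, without dropping it, until it lies flush on the hub. Leave the arm pinned back and the other things on the desk where they are.

Things in the scene. Friction and masses are not known exactly. Their poses are not given: they have to be found in the camera images.
- drive: filter-wheel drive, fixed on the desk: grey metal base plate (its top 16 mm above the desk). Origin on the desk under the shaft's axis, z up, x away from the robot (turned up to 0.25 rad), y to the left; the plate spans x -70..176, y -108..90 mm. Round hub on the axis: flat top 68 mm across, 30 mm above the desk, is the wheel's seat. At the left a sensor 38 mm high
- shaft_top (a point): centre of the top of the steel shaft, 60 mm above the desk. The shaft is upright on the hub's axis, 12 mm thick and stands 30 mm out of the hub's top, its last 5 mm tapered to 6 mm
- drive_pin (a point): centre of the top of the drive pin, 37 mm above the desk: a steel pin 6 mm thick that stands 7 mm out of the hub's top (last 2 mm tapered), at x = -27, y = 0 mm in the drive's frame
- pin_socket (a point): centre of the top rim of the pin socket, 43 mm above the desk: an upright steel tube 24 mm across with a bore of 11.6 mm, at x = 12, y = -88 mm in the drive's frame. The pull pin stands in it at the start
- detent_pivot (a point): point on the detent arm's upright pivot axis, 43 mm above the desk, at x = 75, y = 60 mm in the drive's frame. Pivot post and spring anchor reach 58 mm above the desk
- detent_arm (a joint): swing of the detent arm, rad, 0 to 0.85: a flat dark steel lever behind the hub that runs to the right from its pivot. 0 = rest, against its stop, its roller then standing over the hub in the wheel's way; positive = counter-clockwise from above, the eye moving away from the robot. A coil spring drives it back: 0.35 N m at 0, plus 0.5 N m per rad (3 N at the eye at rest, 5 to 6 N where pinned)
- detent_eye (a point): centre of the top rim of the eye at the arm's free end, 43 mm above the desk, 120 mm from the pivot axis; moves with the arm, and at rest lies at x = 63, y = -59 mm in the drive's frame. The eye is an upright steel bush 24 mm across and 16 mm long with a through bore of 12.4 mm; its underside passes 6 mm above the quadrant
- park_arc (a point): a point on the top of the quadrant, on the eye's path at joint 0.54 rad. The quadrant is a steel plate, 28 mm wide, top 21 mm above the desk, under the whole path of the eye. It has one park hole, bore 11.6 mm, straight down to the desk, on the eye's circle; it is clamped elsewhere on every drive: the hole lies from joint 0.42 to 0.66. Look for it from above or feel for it with the pin
- pin_mid (a point): the loose pull pin, 77 mm long, 70 g, z up: point on its axis half-way up, 39 mm above its tip, at the underside of its grip. Below: steel shank 10 mm thick, last 4 mm tapered to 5 mm. Above: black grip 38 mm high with flat sides, 16 mm along x, 28 mm along y. Fully home the grip rests on the eye's rim; with the tip on the quadrant it is 17 mm higher. A long hard pull makes it lean in the fingers
- wheel_mid (a point): the loose filter wheel, 0.3 kg, flat on the desk, z up: point on its axis half-way up its 38 mm. Disc 116 mm across, 8 mm thick, six glass windows; on it a grip boss 30 mm high with flat sides, 42 mm along x, 30 mm along y. Bore 14 mm through all on the axis; hole 8.5 mm for the drive pin through the disc, 27 mm out along +x, just past the boss. Seated flush, this point is 49 mm above the desk
- filter_cube: bystander: black cube with a round green window, 38 x 34 x 36 mm; origin under its centre
- objective_can: bystander: white canister with a black lid, 40 mm across, 67 mm tall; origin under its centre
- ethanol_bottle: bystander: small white bottle with a cap, 34 mm across, 76 mm tall; origin under its centre
- ball_driver: bystander: screwdriver with a round handle lying on the desk, 175 mm long; origin under its middle
- hex_key: bystander: L-shaped hex key lying on the desk, 98 mm long; origin under its middle

How it is judged:
By the outcome, as a careful person would: the job done as asked, in the order asked, and still so for the second after the job is handed in, with the robot touching nothing.
It also fails if it takes over 64 s, if anything falls off the work surface, if the arm or the gripper's body presses on something with over 40 N, if the wrist force passes 120 N, or if a joint passes its speed limit or range.

## Working session

There is one attempt and no reset: what is moved stays moved. The work goes in short steps, Python scripts to look and compute and a tool call to move; the robot and the scene stay as the last step left them, time stands still between calls to the robot, and variables do not carry over. Pictures are saved under pics/ and viewed, at most 10 in all, crops included, and the job is handed in when it is done.

Besides the shell and the picture viewer there is one more tool, called after "Call:" as a command line: name --argument value ..., lists and objects as JSON in quotes. drive_tool: Moves the arm, as the interface text tells. Its arguments: {"type":"object","properties":{"rows":{"type":"array"},"force":{"type":"number"}},"required":["rows"]}

```bash
mkdir -p pics; ls; cat > h.py <<'E'
import numpy as np, cv2
from rig import manip, eyes, job
def snap(n,f):
    im=eyes.get_image(n); cv2.imwrite(f'pics/{f}.png',im[:,:,::-1]); return im
def proj(c,P):
    K=np.array(c['camera_matrix']);V=np.array(c['view']);p=V[:3,:3]@np.array(P)+V[:3,3]
    q=K@np.array([p[0],-p[1],-p[2]]);return q[:2]/q[2]
def unp(c,uv,z):
    K=np.array(c['camera_matrix']);V=np.array(c['view']);d=np.linalg.inv(K)@np.array([uv[0],uv[1],1.])
    d=V[:3,:3].T@np.array([d[0],-d[1],-d[2]]);o=-V[:3,:3].T@V[:3,3];return o+d*(z-o[2])/d[2]
E
python3 - <<'E'
from h import *
s=manip.get_state();print(s['position'],s['ee_rot'],s['width'],s['clock'])
for n in('top','side'):
    snap(n,n+'0');c=eyes.get_calibration(n);print(n,{k:np.round(v,4).tolist() if k!='name' else v for k,v in c.items()})
E
```

```text
pics
[0.2594888  0.51254953 0.24144067] [-3.31428482e-04  2.32246213e-01  9.72656606e-01 -8.44746799e-04] 0.08538674500697341 0.0
top {'camera_matrix': [[493.4937, 0.0, 313.1707], [0.0, 493.4937, 249.1284], [0.0, 0.0, 1.0]], 'view': [[-0.0043, -0.9997, -0.0251, 0.2537], [0.9872, -0.0082, 0.159, -0.5112], [-0.1592, -0.0241, 0.987, -0.8566], [0.0, 0.0, 0.0, 1.0]]}
side {'camera_matrix': [[504.79, 0.0, 322.9392], [0.0, 504.79, 225.9155], [0.0, 0.0, 1.0]], 'view': [[0.9994, 0.0327, 0.0087, -0.4966], [-0.0262, 0.5833, 0.8118, -0.1987], [0.0214, -0.8116, 0.5838, -0.6868], [0.0, 0.0, 0.0, 1.0]]}
```

View pics/top0.png

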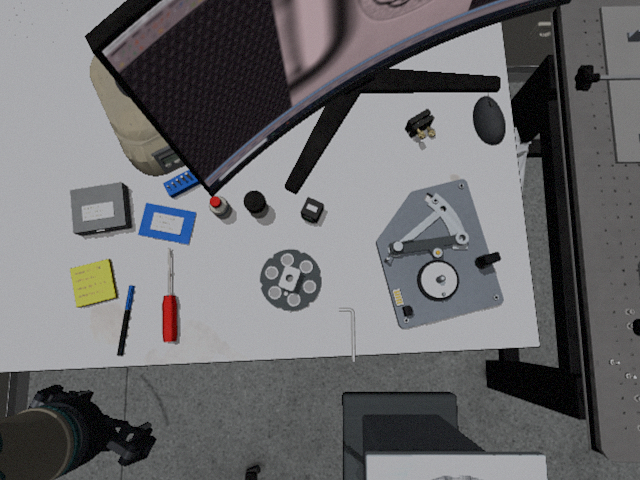

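View pics/side0.png

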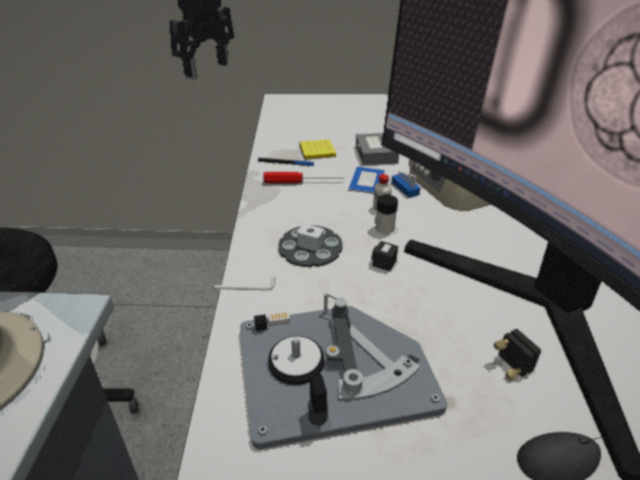

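The top view shows the drive at about (440,280), the wheel at (290,280), the pull pin at (488,261) and the eye at (462,240). Next I'll enlarge crops of these.

```bash
python3 - <<'E'
import cv2,numpy as np
t=cv2.imread('pics/top0.png');s=cv2.imread('pics/side0.png')
a=cv2.resize(t[175:335,370:510],None,fx=3.5,fy=3.5,interpolation=cv2.INTER_CUBIC)   # 490x560
b=cv2.resize(t[240:320,250:330],None,fx=3.5,fy=3.5,interpolation=cv2.INTER_CUBIC)
o=np.zeros((560,780,3),np.uint8);o[:,:490]=a;o[:280,500:780]=b;cv2.imwrite('pics/ct.png',o)
cv2.imwrite('pics/cs.png',cv2.resize(s[285:455,230:455],None,fx=3.5,fy=3.5,interpolation=cv2.INTER_CUBIC))
E
```

```text
(no output)
```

View pics/ct.png

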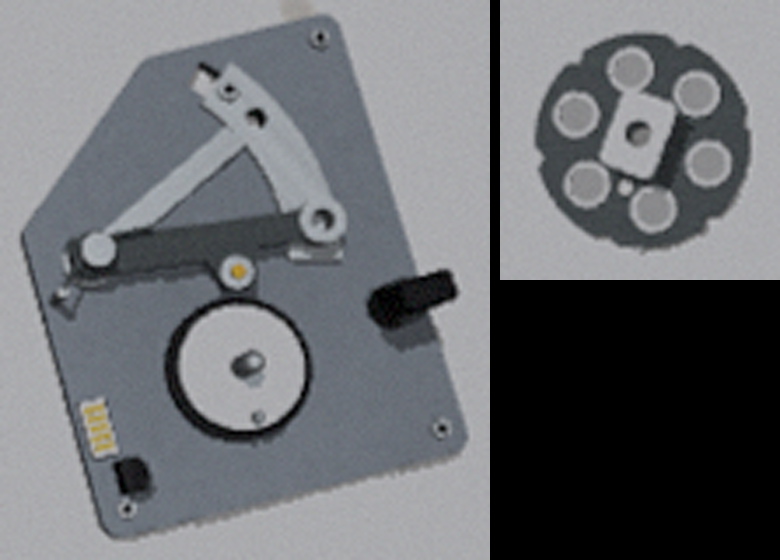

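View pics/cs.png

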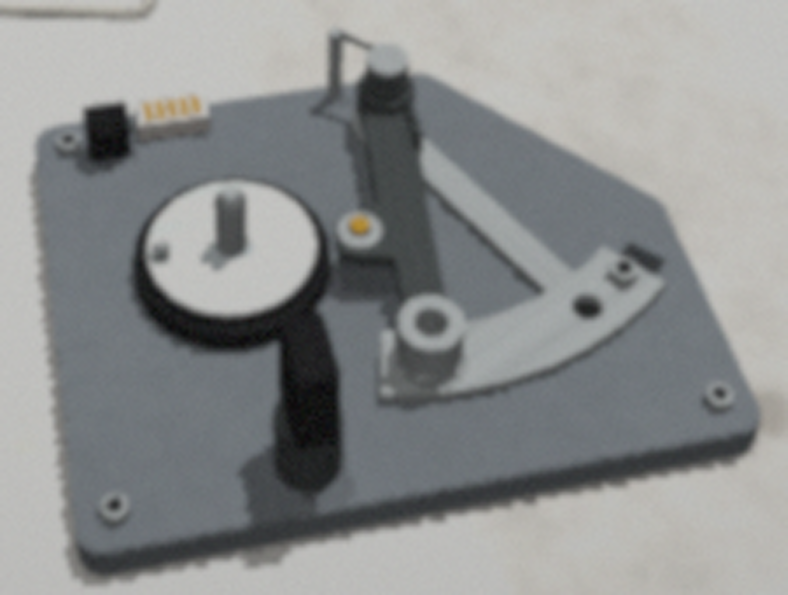

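The crops show, as crop pixels:

- **Top:** shaft top (258,357), drive pin (258,415), eye (322,220), pivot (99,250), park hole (256,117), wheel boss (638,133), wheel pin hole (626,187).
- **Side:** shaft (231,196), drive pin (160,248), eye (432,322), pivot (388,60), hole (587,306).

Next I'll fit the drive pose to these.

```bash
cat > fit.py <<'E'
from h import *
from scipy.optimize import least_squares
T=lambda x,y:((x+.5)/3.5-.5+370,(y+.5)/3.5-.5+175)
W=lambda x,y:((x-500+.5)/3.5-.5+250,(y+.5)/3.5-.5+240)
S=lambda x,y:((x+.5)/3.5-.5+230,(y+.5)/3.5-.5+285)
D={'shaft':(0,0,.06),'dpin':(-.027,0,.037),'hub':(0,0,.03),'eye':(.063,-.059,.043),'piv':(.075,.06,.058)}
ct,cs=eyes.get_calibration('top'),eyes.get_calibration('side')
ob=[('shaft',ct,T(258,357)),('dpin',ct,T(258,415)),('hub',ct,T(244,368)),('eye',ct,T(322,220)),('piv',ct,T(99,250)),('hole',ct,T(256,117)),
('shaft',cs,S(231,193)),('dpin',cs,S(160,248)),('eye',cs,S(432,322)),('piv',cs,S(388,60)),('hole',cs,S(587,306)),('hub',cs,S(235,250))]
def loc(n,j):
    if n!='hole':return D[n]
    a=np.arctan2(-.119,-.012)+j;r=.12;return(.075+r*np.cos(a),.06+r*np.sin(a),.021)
def w(p,q):
    c,s=np.cos(p[2]),np.sin(p[2]);return np.array([p[0]+c*q[0]-s*q[1],p[1]+s*q[0]+c*q[1],q[2]])
def res(p):return np.concatenate([proj(c,w(p,loc(n,p[3])))-uv for n,c,uv in ob])
if __name__=='__main__':
    r=least_squares(res,[.45,-.05,.2,.54]);p=r.x;print(p);print(np.round(r.fun.reshape(-1,2),1))
    for n in list(D)+['hole']:print(n,w(p,loc(n,p[3])))
    print('socket',w(p,(.012,-.088,.043)))
    b=unp(ct,W(638,133),.038);h=unp(ct,W(626,187),.008);d=unp(ct,W(643,140),.008);print('wheel',b,d,h,np.arctan2(*(h-b)[[1,0]]),np.linalg.norm((h-b)[:2]))
E
python3 fit.py
```

```text
[0.4590002  0.02159468 0.24745237 0.55322318]
[[-0.6  0.1]
 [ 0.7 -0.7]
 [-0.5 -1.3]
 [ 0.1 -1.3]
 [ 0.1 -1.2]
 [-0.1 -0.7]
 [-0.7  0.5]
 [-0.1 -0.2]
 [-0.4  0.3]
 [-0.8 -0.3]
 [-0.4  0.3]
 [-1.3 -0.6]]
shaft [0.4590002  0.02159468 0.06      ]
dpin [0.43282263 0.01498144 0.037     ]
hub [0.4590002  0.02159468 0.03      ]
eye [ 0.53453234 -0.02017727  0.043     ]
piv [0.51701958 0.09813716 0.058     ]
hole [0.59434176 0.00636962 0.021     ]
socket [ 0.49218893 -0.06078558  0.043     ]
wheel [0.46152257 0.29479677 0.038     ] [0.46081096 0.29430321 0.008     ] [0.4356176  0.30334688 0.008     ] 2.8227941803708276 0.027279513653477357
```

Call:
drive_tool --rows '[[[0, 0, -0.107], [2.4, -5.6, -0.3], 4.5], [[0, 0, -0.107], [2.4, -5.6, -0.3], 4.5], [[0, 0, -0.107], [2.4, -5.6, -0.3], 4.5], [[0, 0, -0.107], [2.4, -5.6, -0.3], 4.5], [[0, 0, -0.107], [2.4, -5.6, -0.3], 4.5], [[0, 0, -0.107], [2.4, -5.6, -0.3], 4.5], [[0, 0, -0.107], [2.4, -5.6, -0.3], 4.5], [[0, 0, -0.107], [2.4, -5.6, -0.3], 4.5]]'

```text
clock: 1.1
position: [0.4521, 0.0631, 0.2181]
ee_rot: [0.0, 0.616, 0.787, 0.0]
contact_force: [-0.5, 0.1, 0.5]
width: 0.0453
gripper_force: 0.0
```

Call:
drive_tool --rows '[[[0, 0, 0], [0, -5, -0.5], 4.5], [[0, 0, 0], [0, -2, -0.5], 4.5], [[0, 0, 0], [0, 0, 0], 4.5], [[0, 0, 0], [0, 0, 0], 4.5]]'

```text
clock: 1.6
position: [0.4517, -0.0043, 0.2083]
ee_rot: [-0.0, 0.615, 0.789, 0.0]
contact_force: [0.2, 0.8, -0.3]
width: 0.045
gripper_force: 0.0
```

```bash
python3 - <<'E'
from h import *
s=manip.get_state();print(s['position'],s['ee_rot'],s['width'],s['clock'],s['contact_force'])
c=eyes.get_calibration('wrist');snap('wrist','w1');print(np.round(c['view'],3),c['camera_matrix'])
import json;json.dump({k:np.array(c[k]).tolist() for k in('camera_matrix','view')},open('w1.json','w'))
E
```

```text
[ 0.45166334 -0.0043306   0.20828409] [-3.23474568e-04  6.14996437e-01  7.88529782e-01  2.47215786e-04] 0.0449819320360978 1.6 [ 0.20437806  0.75254297 -0.33985171]
[[ 0.97   0.244 -0.    -0.437]
 [-0.233  0.925 -0.3    0.138]
 [-0.073  0.291  0.954 -0.312]
 [ 0.     0.     0.     1.   ]] [[339.8627924    0.         317.00255098]
 [  0.         339.8627924  236.39884384]
 [  0.           0.           1.        ]]
```

View pics/w1.png

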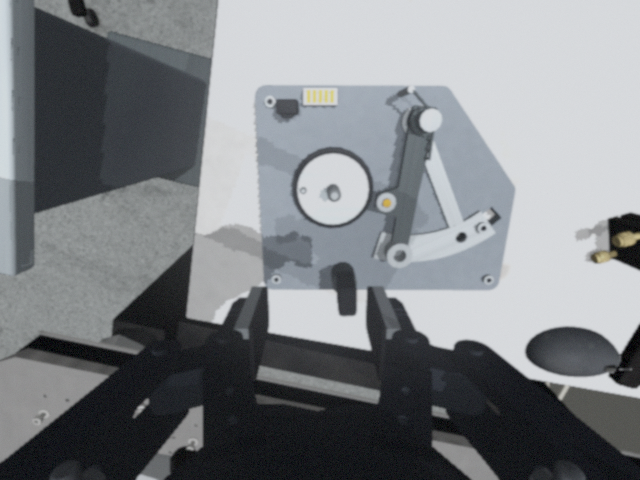

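The wrist view shows the drive squared up with the tool. Shaft top is about (333,195), eye (400,256), pivot (430,120), hole (461,238), drive pin (304,190), and the pin's grip spans (343,265) to (347,312). I'll enlarge it.

```bash
python3 - <<'E'
import cv2
t=cv2.imread('pics/w1.png');cv2.imwrite('pics/cw.png',cv2.resize(t[90:325,280:510],None,fx=2.55,fy=2.55,interpolation=cv2.INTER_CUBIC))
E
```

```text
(no output)
```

View pics/cw.png

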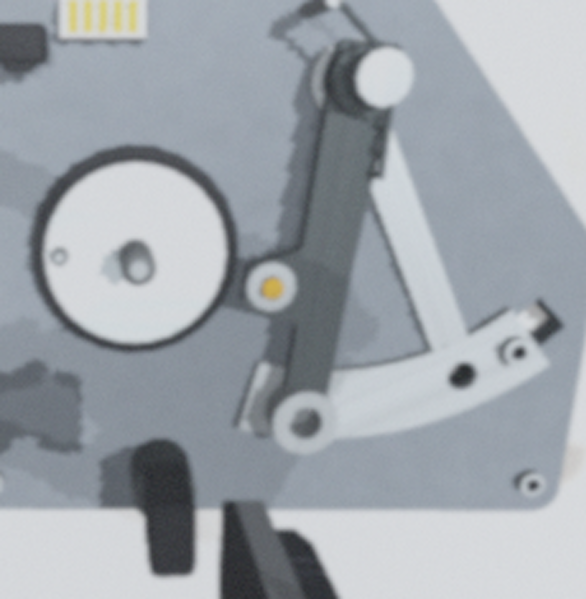

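The crop gives, as crop pixels: shaft (141,268), drive pin (59,257), hub (136,252), eye (303,423), pivot (385,77), hole (462,376), grip's near end (152,574) to (193,573).

```bash
cat > fit2.py <<'E'
import fit,json
from fit import *
cw=json.load(open('w1.json'))
C=lambda x,y:((x+.5)/2.55-.5+280,(y+.5)/2.55-.5+90)
D['g1']=(.004,-.102,.081);D['g2']=(.02,-.102,.081)
wo=[('shaft',cw,C(141,268)),('dpin',cw,C(59,257)),('hub',cw,C(136,252)),('eye',cw,C(303,423)),('piv',cw,C(385,77)),('hole',cw,C(462,376)),('g1',cw,C(152,574)),('g2',cw,C(193,573))]
old=fit.ob
for nm,o in(('wrist',wo[:6]),('all',old+wo[:6])):
    fit.ob=o;r=least_squares(res,[.45,-.05,.2,.54]);p=r.x;print(nm,p)
    if nm=='wrist':
        print(np.round(r.fun.reshape(-1,2),1))
        for n,c,u in wo[6:]:print(n,proj(c,w(p,D[n]))-u)
        for n in list(D)+['hole']:print(n,w(p,loc(n,p[3])))
        print('socket',w(p,(.012,-.088,.043)))
E
python3 fit2.py
```

```text
wrist [0.45961752 0.02265169 0.23644799 0.55469754]
[[-1.   0.4]
 [-0.3 -0.4]
 [-0.6  0.6]
 [ 0.8 -0.2]
 [ 1.  -0.3]
 [ 0.1  0.2]]
g1 [-2.49313646  2.44087978]
g2 [0.03951491 2.99843054]
shaft [0.45961752 0.02265169 0.06      ]
dpin [0.43336877 0.01632692 0.037     ]
hub [0.45961752 0.02265169 0.03      ]
eye [ 0.53468543 -0.01994889  0.043     ]
piv [0.51847568 0.09855108 0.058     ]
g1 [ 0.48739982 -0.07557327  0.081     ]
g2 [ 0.50295464 -0.07182526  0.081     ]
hole [0.59491981 0.00605084 0.021     ]
socket [ 0.49189772 -0.0600888   0.043     ]
all [0.45937267 0.02230227 0.24040826 0.55386444]
```

Call:
drive_tool --rows '[[[0, 0, 0], [2, -2.8, -1.0], 4.5], [[0, 0, 0], [2.03, -2.8, -1.0], 4.5], [[0, 0, 0], [0, 0, -4], 4.5], [[0, 0, 0], [0, 0, -4], 4.5], [[0, 0, 0], [0, 0, -3], 4.5], [[0, 0, 0], [0, 0, -2.1], 4.5], [[0, 0, 0], [0, 0, 0], 4.5], [[0, 0, 0], [0, 0, 0], 4.5]]'

```text
clock: 2.65
position: [0.493, -0.0605, 0.0582]
ee_rot: [0.001, 0.615, 0.789, 0.0]
contact_force: [-0.1, 0.2, 0.7]
width: 0.0447
gripper_force: 0.0
```

Call:
drive_tool --rows '[[[0, 0, 0], [-0.1, 0, -0.1], 1], [[0, 0, 0], [0, 0, 0], 1], [[0, 0, 0], [0, 0, 0], 1], [[0, 0, 0], [0, 0, 0], 1], [[0, 0, 0], [0, 0, 0], 1], [[0, 0, 0], [0, 0, 0], 1]]' --force 90

```text
clock: 3.4
position: [0.4917, -0.061, 0.0573]
ee_rot: [0.001, 0.615, 0.788, 0.001]
contact_force: [-0.5, 0.9, 6.9]
width: 0.0152
gripper_force: 87.7
```

Call:
drive_tool --rows '[[[0, 0, 0], [0, 0, 1], 1], [[0, 0, 0], [0, 0, 2], 1], [[0, 0, 0], [0, 0, 2.2], 1], [[0, 0, 0], [2.1, 2.0, 0], 1], [[0, 0, 0], [2.16, 2.03, 0], 1], [[0, 0, 0], [0, 0, 0], 1], [[0, 0, 0], [0, 0, 0], 1], [[0, 0, 0], [0, 0, 0], 1]]'

```text
clock: 4.4
position: [0.5327, -0.0212, 0.1082]
ee_rot: [-0.0, 0.615, 0.788, -0.0]
contact_force: [-0.1, 0.0, -0.1]
width: 0.015
gripper_force: 88.6
```

```bash
python3 - <<'E'
from h import *
s=manip.get_state();print(s['position'],s['contact_force'],s['width'])
w=snap('wrist','w2');a=snap('side','s2')
o=np.zeros((600,800,3),np.uint8)
b=cv2.resize(a[270:420,300:450],(600,600),interpolation=cv2.INTER_CUBIC)
o[:,:400]=b[:,100:500];o[:,400:]=cv2.resize(w[170:410,260:420],(400,600),interpolation=cv2.INTER_CUBIC)
cv2.imwrite('pics/c2.png',o[:,:,::-1])
E
```

```text
[ 0.53266734 -0.02122719  0.10821643] [-0.12191628  0.04849062 -0.08946701] 0.015045721579579688
```

View pics/c2.png

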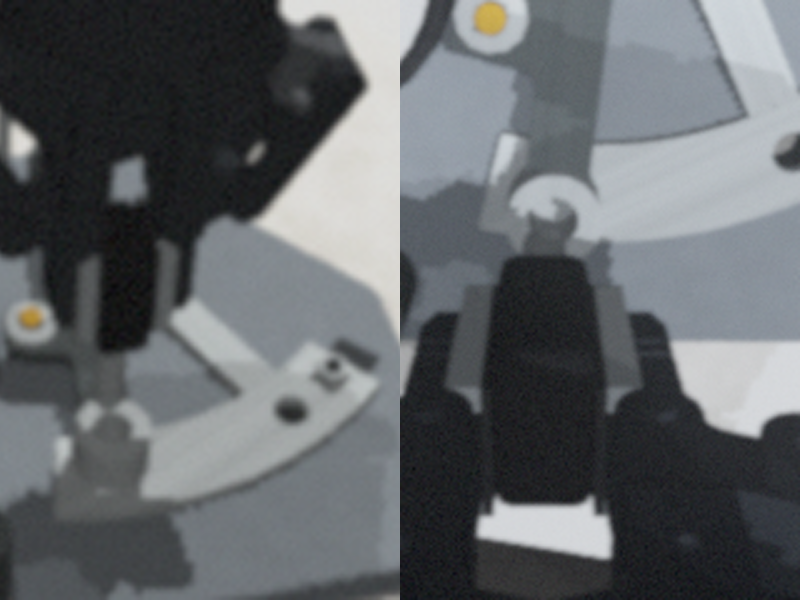

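The pin hangs upright just above the eye, its tip about 1.5 mm short in x. I'll correct that and go down.

Call:
drive_tool --rows '[[[0, 0, 0], [0.16, 0.05, -0.5], 1], [[0, 0, 0], [0, 0, -0.5], 1], [[0, 0, 0], [0, 0, -0.5], 1], [[0, 0, 0], [0, 0, -0.5], 1], [[0, 0, 0], [0, 0, 0], 1], [[0, 0, 0], [0, 0, 0], 1]]'

```text
clock: 5.25
position: [0.5354, -0.0202, 0.0884]
ee_rot: [0.0, 0.615, 0.789, 0.0]
contact_force: [0.0, 0.7, -1.3]
width: 0.0149
gripper_force: 88.6
```

Call:
drive_tool --rows '[[[0, 0, 0], [-0.05, 0, -0.6], 1], [[0, 0, 0], [0, 0, -0.6], 1], [[0, 0, 0], [0, 0, 0], 1], [[0, 0, 0], [0, 0, 0], 1]]'

```text
clock: 5.75
position: [0.5348, -0.0202, 0.0762]
ee_rot: [-0.0, 0.615, 0.789, 0.0]
contact_force: [-0.4, -0.3, -0.2]
width: 0.0147
gripper_force: 88.6
```

Call:
drive_tool --rows '[[[0, 0, 0.069], [0.82, 0.14, 0], 1], [[0, 0, 0.069], [0.81, 0.2, 0], 1], [[0, 0, 0.069], [0.79, 0.26, 0], 1], [[0, 0, 0.069], [0.77, 0.31, 0], 1], [[0, 0, 0.069], [0.75, 0.36, 0], 1], [[0, 0, 0.069], [0.72, 0.41, 0], 1], [[0, 0, 0.069], [0.69, 0.46, 0], 1], [[0, 0, 0.069], [0.66, 0.51, 0], 1]]'

```text
clock: 6.75
position: [0.593, 0.005, 0.0761]
ee_rot: [-0.002, 0.375, 0.927, -0.002]
contact_force: [-3.1, -3.8, 1.5]
width: 0.0147
gripper_force: 88.9
```

Call:
drive_tool --rows '[[[0, 0, 0], [0, 0, 0], 1], [[0, 0, 0], [0, 0, 0], 1]]'

```text
clock: 7.0
position: [0.5933, 0.0051, 0.0761]
ee_rot: [-0.001, 0.377, 0.926, -0.002]
contact_force: [-3.6, -4.3, -0.4]
width: 0.0148
gripper_force: 88.8
```

```bash
python3 - <<'E'
from h import *
s=manip.get_state();print(s['position'],s['ee_rot'],s['contact_force'],s['width'],s['moment'])
w=snap('wrist','w3');a=snap('side','s3')
o=np.zeros((600,800,3),np.uint8)
b=cv2.resize(a[270:420,300:450],(600,600),interpolation=cv2.INTER_CUBIC)
o[:,:400]=b[:,200:600];o[:,400:]=cv2.resize(w[170:410,260:420],(400,600),interpolation=cv2.INTER_CUBIC)
cv2.imwrite('pics/c3.png',o[:,:,::-1])
E
```

```text
[0.59331468 0.00509285 0.07608706] [-0.00110627  0.37688172  0.92625931 -0.00162261] [-3.60152348 -4.30826793 -0.3939474 ] 0.014777440558979792 [-0.84514133  0.696301   -0.01640623]
```

View pics/c3.png

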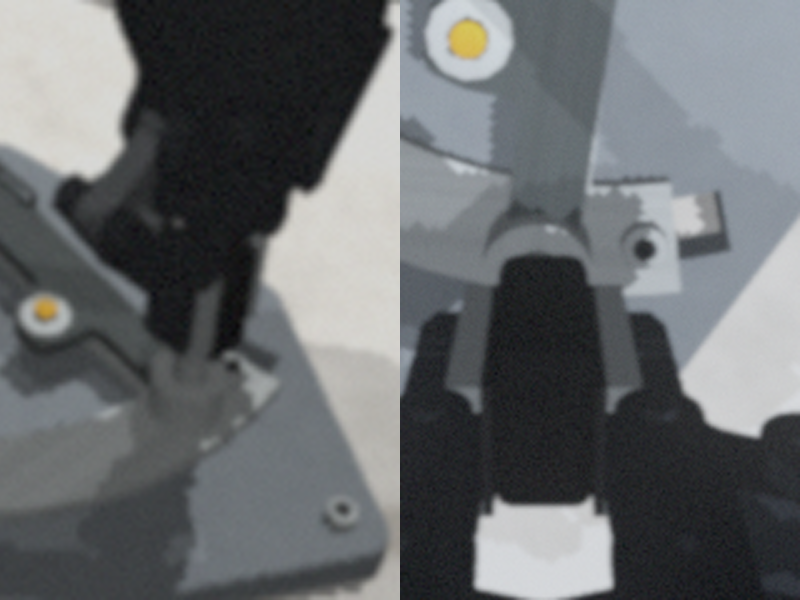

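The arm is swung back and the pin is in the eye over the park hole region. I'll nudge about 1.5 mm forward and lower.

Call:
drive_tool --rows '[[[0, 0, 0], [0.13, 0.08, -0.2], 1], [[0, 0, 0], [0, 0, -0.2], 1], [[0, 0, 0], [0, 0, -0.2], 1], [[0, 0, 0], [0, 0, -0.1], 1], [[0, 0, 0], [0, 0, 0], 1]]'

```text
clock: 7.72
position: [0.5949, 0.0059, 0.0693]
ee_rot: [-0.001, 0.377, 0.926, -0.001]
contact_force: [-3.0, -4.1, 0.6]
width: 0.015
gripper_force: 88.9
```

Call:
drive_tool --rows '[[[0, 0, 0], [0, 0, -0.4], 1], [[0, 0, 0], [0, 0, -0.4], 1], [[0, 0, 0], [0, 0, -0.3], 1], [[0, 0, 0], [0, 0, 0], 1], [[0, 0, 0], [0, 0, 0], 1]]'

```text
clock: 8.35
position: [0.5949, 0.0059, 0.0581]
ee_rot: [-0.001, 0.377, 0.926, -0.001]
contact_force: [-1.5, -3.4, -1.0]
width: 0.0148
gripper_force: 88.9
```

Call:
drive_tool --rows '[[[0, 0, 0], [0, 0, -0.1], 1], [[0, 0, 0], [0, 0, -0.1], 1], [[0, 0, 0], [0, 0, -0.1], 1], [[0, 0, 0], [0, 0, 0], 1]]'

```text
clock: 8.85
position: [0.5957, 0.0064, 0.0572]
ee_rot: [0.0, 0.377, 0.926, -0.001]
contact_force: [-4.9, -2.8, 10.0]
width: 0.0152
gripper_force: 90.7
```

Call:
drive_tool --rows '[[[0, 0, 0], [0, 0, 0], 4], [[0, 0, 0], [0, 0, 0.2], 4], [[0, 0, 0], [0, 0, 0], 4], [[0, 0, 0], [0, 0, 2], 4], [[0, 0, 0], [0, 0, 4], 4], [[0, 0, 0], [-1, 2, 5], 4], [[0, 0, 0], [-2, 5, 2], 4], [[0, 0, 0], [-2, 5, 0], 5]]'

```text
clock: 9.85
position: [0.5474, 0.1284, 0.1896]
ee_rot: [0.002, 0.378, 0.926, 0.002]
contact_force: [0.6, 0.9, -0.7]
width: 0.0499
gripper_force: 0.0
```

```bash
python3 - <<'E'
from h import *
s=manip.get_state();print(s['position'],s['ee_rot'],s['contact_force'],s['width'])
a=snap('side','s4');t=snap('top','t4')
o=np.zeros((600,800,3),np.uint8)
o[:,:400]=cv2.resize(a[270:420,350:450],(400,600),interpolation=cv2.INTER_CUBIC);o[:,400:]=cv2.resize(t[180:330,385:485],(400,600),interpolation=cv2.INTER_CUBIC)
cv2.imwrite('pics/c4.png',o[:,:,::-1])
E
```

```text
[0.54742911 0.12839091 0.18963654] [0.00232858 0.37761897 0.92595674 0.00161495] [ 0.64558985  0.87374327 -0.73659437] 0.04991640762203932
```

View pics/c4.png

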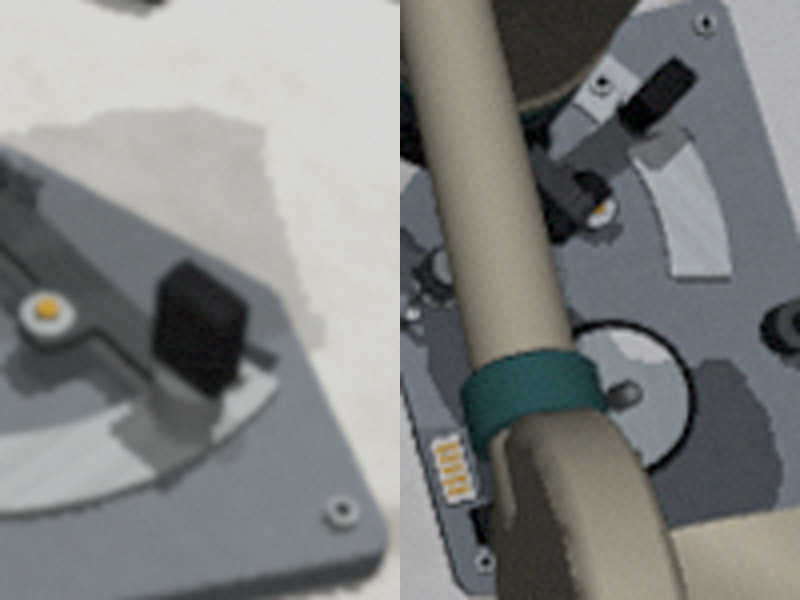

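The pin is fully home: its grip sits on the eye rim and the arm is held back with the roller clear of the hub. Next I'll go over to the wheel.

Call:
drive_tool --rows '[[[0, 0, 0.114], [-1.5, 4, 0.3], 5.5], [[0, 0, 0.114], [-1.5, 4, 0.3], 5.5], [[0, 0, 0.114], [-1.5, 4, 0.3], 5.5], [[0, 0, 0.114], [-1.2, 3.7, 0.3], 5.5], [[0, 0, 0], [0, 0, 0], 5.5], [[0, 0, 0], [0, 0, 0], 5.5]]'

```text
clock: 10.7
position: [0.4895, 0.2834, 0.1989]
ee_rot: [0.0, 0.158, 0.987, -0.0]
contact_force: [-0.6, -0.0, 0.6]
width: 0.0551
gripper_force: 0.0
```

```bash
cat > disc.py <<'E'
from h import *
from scipy.optimize import least_squares
def disc(im,c,guess,z,name):
    g=cv2.cvtColor(im,cv2.COLOR_RGB2GRAY).astype(float)
    th=np.linspace(0,2*np.pi,180,endpoint=False);rr=np.arange(.052,.066,.0003);pts=[]
    ctr=np.array(guess,float)
    for it in range(3):
        pts=[]
        for a in th:
            P=[proj(c,[ctr[0]+r*np.cos(a),ctr[1]+r*np.sin(a),z]) for r in rr]
            P=np.array(P,np.float32);v=cv2.remap(g.astype(np.float32),P[:,0].reshape(1,-1),P[:,1].reshape(1,-1),cv2.INTER_LINEAR)[0]
            v=cv2.GaussianBlur(v.reshape(1,-1),(0,0),2)[0];d=np.diff(v);i=d.argmax()
            if 3<i<len(rr)-5: pts.append([ctr[0]+rr[i]*np.cos(a),ctr[1]+rr[i]*np.sin(a)])
        pts=np.array(pts)
        f=least_squares(lambda q:np.hypot(pts[:,0]-q[0],pts[:,1]-q[1])-q[2],[*ctr,.058],loss='soft_l1',f_scale=.0007);ctr=f.x[:2]
    print(name,'centre',f.x,len(pts));return ctr
if __name__=='__main__':
    s=manip.get_state();print(s['position'],s['ee_rot'],s['contact_force'],s['clock'])
    c=eyes.get_calibration('wrist');w=snap('wrist','w5')
    disc(w,c,(.4612,.2947),.008,'wrist z8');disc(w,c,(.4612,.2947),.004,'wrist z4')
    t=cv2.imread('pics/top0.png')[:,:,::-1];disc(t,eyes.get_calibration('top'),(.4612,.2947),.008,'top')
    b=np.array([.4612,.2947,.038]);print('boss px',proj(c,b))
    cv2.imwrite('pics/c5.png',cv2.resize(w[:,:,::-1],(800,600),interpolation=cv2.INTER_CUBIC))
    import json;json.dump({k:np.array(c[k]).tolist() for k in('camera_matrix','view')},open('w5.json','w'))
E
python3 disc.py
```

```text
[0.4895134  0.2834072  0.19893472] [ 1.26851806e-05  1.58030265e-01  9.87434146e-01 -4.91528273e-04] [-0.55304527 -0.04818931  0.56545321] 10.7
wrist z8 centre [0.46390451 0.29463429 0.05714023] 180
wrist z4 centre [0.46443864 0.29452033 0.05786452] 180
top centre [0.46084549 0.29436317 0.05786604] 180
boss px [319.92997222 185.28569839]
```

View pics/c5.png

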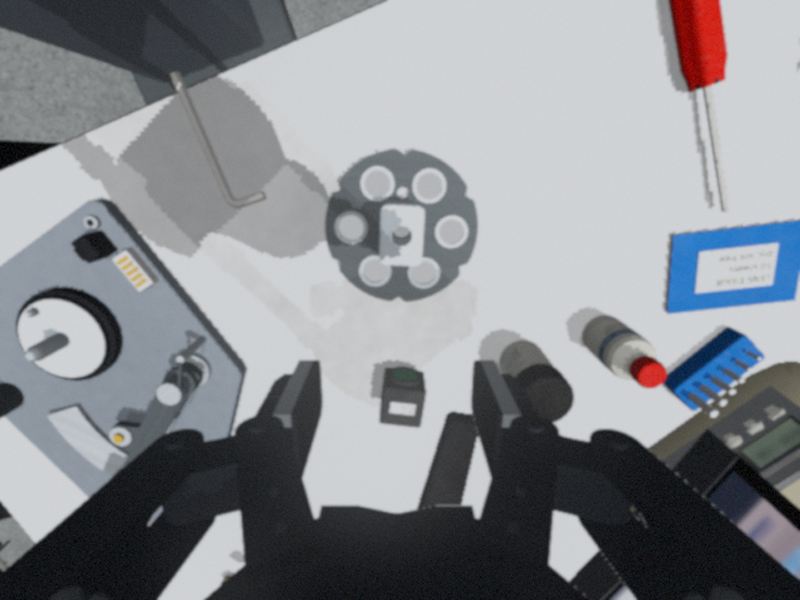

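The wheel shows its bore at (402,236) in this view, its pin hole at (402,191) and its disc centre at about (402,225). It is lined up with the tool.

```bash
python3 - <<'E'
from h import *; import json
c=json.load(open('w5.json'));u=lambda x,y:((x+.5)/1.25-.5,(y+.5)/1.25-.5)
b=unp(c,u(402,236),.038);h=unp(c,u(402,191),.008);print('bore',b,'hole',h,np.linalg.norm((h-b)[:2]),np.arctan2(*(h-b)[[1,0]]))
# window centroids (z 8) -> centre
W=[(378,183),(430,185),(452,231),(424,272),(375,271),(350,227)]
Q=np.array([unp(c,u(*q),.008) for q in W]);print('windows mean',Q.mean(0),np.hypot(*(Q-Q.mean(0))[:,:2].T))
# shaft top, other check
print('shaft',unp(c,u(31,354),.06))
# boss top outline by threshold
im=cv2.imread('pics/w5.png');g=cv2.cvtColor(im,cv2.COLOR_BGR2GRAY);r=g[155:220,300:345];print(g[189,296:346:1]);print(g[155:222,324])
E
```

```text
bore [0.46441855 0.29507393 0.038     ] hole [0.43768444 0.30409093 0.008     ] 0.028213809132826315 2.8162902428132788
windows mean [0.46419485 0.29509751 0.008     ] [0.03787447 0.03838333 0.0382545  0.03781    0.03854496 0.03888979]
shaft [0.45882359 0.02536381 0.06      ]
[ 77  71  73  69  72  74  84 100 124 139 146 146 147 149 151 159 159 145
 119 100 101 112 121 129 138 141 135 124 112 102  97 101 132 174 200 207
 209 209 208 208 207 200 182 145 119 111 112 111 110 109]
[187 178 158 125  98  93  99 111 141 175 196 207 208 207 207 208 209 208
 207 208 209 207 208 207 206 202 186 169 162 159 160 159 155 137 112  98
 103 105 106 116 142 176 199 206 208 208 208 208 207 207 209 209 207 208
 208 206 200 178 138 108 104 105 108 103 102 101  98]
```

```bash
python3 - <<'E'
from disc import *; import fit
from fit import ob,res,least_squares
t=cv2.imread('pics/side0.png')[:,:,::-1];cs=eyes.get_calibration('side')
disc(t,cs,(.4625,.2947),.008,'side z8');disc(t,cs,(.4625,.2947),.004,'side z4')
for n,o in(('top',ob[:6]),('side',ob[6:])):
    fit.ob=o;print(n,least_squares(fit.res,[.45,0,.2,.5]).x)
E
```

```text
side z8 centre [0.46378553 0.2916179  0.05929974] 177
side z4 centre [0.46346137 0.29669534 0.05973561] 171
top [0.45743883 0.02154374 0.24730532 0.5539723 ]
side [0.45982547 0.02168089 0.2476543  0.55254294]
```

Call:
drive_tool --rows '[[[0, 0, 0], [-1.3, 0.6, -2], 5.5], [[0, 0, 0], [-1.25, 0.56, -4], 5.5], [[0, 0, 0], [0, 0, -4], 5.5], [[0, 0, 0], [0, 0, -4], 5.5], [[0, 0, 0], [0, 0, -2], 5.5], [[0, 0, 0], [0, 0, -1.6], 5.5], [[0, 0, 0], [0, 0, 0], 5.5], [[0, 0, 0], [0, 0, 0], 5.5]]'

```text
clock: 11.75
position: [0.4646, 0.2957, 0.0241]
ee_rot: [0.001, 0.158, 0.987, 0.0]
contact_force: [0.0, -0.9, -0.7]
width: 0.0549
gripper_force: 0.0
```

Call:
drive_tool --rows '[[[0, 0, 0], [-0.05, -0.05, -0.1], 2.2], [[0, 0, 0], [0, 0, 0], 2.2], [[0, 0, 0], [0, 0, 0], 2.2], [[0, 0, 0], [0, 0, 0], 2.2], [[0, 0, 0], [0, 0, 0], 2.2]]' --force 60

```text
clock: 12.38
position: [0.4638, 0.2955, 0.0234]
ee_rot: [0.001, 0.158, 0.987, 0.001]
contact_force: [0.3, -1.3, 6.5]
width: 0.0289
gripper_force: 59.6
```

Call:
drive_tool --rows '[[[0, 0, 0], [0, 0, 1.5], 2.2], [[0, 0, 0], [0, 0, 3.5], 2.2], [[0, 0, 0], [0, 0, 3.5], 2.2], [[0, 0, 0.14], [-0.1, -5, 0], 2.2], [[0, 0, 0.14], [-0.1, -5.5, 0], 2.2], [[0, 0, 0.14], [-0.1, -5.5, 0], 2.2], [[0, 0, 0.14], [-0.1, -5.5, 0], 2.2], [[0, 0, 0], [0, -5, 0], 2.2]]'

```text
clock: 13.38
position: [0.4586, 0.0286, 0.1078]
ee_rot: [0.0, -0.122, 0.993, 0.0]
contact_force: [1.0, -0.2, -3.9]
width: 0.0295
gripper_force: 59.3
```

Call:
drive_tool --rows '[[[0, 0, 0], [0, -0.83, 0], 2.2], [[0, 0, 0], [0, 0, 0], 2.2], [[0, 0, 0], [0, 0, 0], 2.2], [[0, 0, 0], [0, 0, 0], 2.2]]'

```text
clock: 13.88
position: [0.4591, 0.0231, 0.1073]
ee_rot: [-0.0, -0.122, 0.992, 0.0]
contact_force: [-0.4, -0.5, -3.1]
width: 0.0294
gripper_force: 59.6
```

```bash
python3 - <<'E'
from h import *
s=manip.get_state();q=s['ee_rot'];print(s['position'],q,2*np.arctan2(q[2],q[1])-np.pi/2,s['contact_force'],s['width'],s['clock'])
w=snap('wrist','w6');snap('side','s6');c=eyes.get_calibration('wrist')
print('wheel bottom/boss px if at tcp',proj(c,[*s['position'][:2],s['position'][2]+.015]),proj(c,[.4597,.022,.06]))
E
```

```text
[0.45909032 0.02308691 0.10731121] [-9.76977585e-05 -1.22256511e-01  9.92498507e-01  2.21946391e-04] 1.815922598763143 [-0.37179113 -0.48673312 -3.0581299 ] 0.029360742202415656 13.875
wheel bottom/boss px if at tcp [319.41764177 334.61711557] [316.51985583 271.7510245 ]
```

Call:
drive_tool --rows '[[[0, 0, 0], [0.06, -0.09, -1], 2.2], [[0, 0, 0], [0, 0, -1], 2.2], [[0, 0, 0], [0, 0, -0.5], 2.2], [[0, 0, 0], [0, 0, -0.4], 2.2], [[0, 0, 0], [0, 0, -0.3], 2.2], [[0, 0, 0], [0, 0, -0.2], 2.2], [[0, 0, 0], [0, 0, 0], 2.2], [[0, 0, 0], [0, 0, 0], 2.2]]'

```text
clock: 14.98
position: [0.4596, 0.0212, 0.0733]
ee_rot: [-0.0, -0.121, 0.993, 0.0]
contact_force: [-0.1, 1.9, -4.2]
width: 0.029
gripper_force: 59.6
```

Call:
drive_tool --rows '[[[0, 0, 0], [0, 0.09, 0], 2.2], [[0, 0, 0], [0, 0, -0.4], 2.2], [[0, 0, 0], [0, 0, -0.4], 2.2], [[0, 0, 0], [0, 0, 0], 2.2], [[0, 0, 0], [0, 0, 0], 2.2]]'

```text
clock: 15.6
position: [0.4599, 0.0218, 0.0653]
ee_rot: [0.0, -0.121, 0.993, -0.0]
contact_force: [0.3, -0.5, -3.3]
width: 0.0293
gripper_force: 59.6
```

Call:
drive_tool --rows '[[[0, 0, 0], [0, 0, -0.3], 2.2], [[0, 0, 0], [0, 0, -0.2], 2.2], [[0, 0, 0], [0, 0, -0.2], 2.2], [[0, 0, 0], [0, 0, -0.1], 2.2], [[0, 0, 0], [0, 0, 0], 2.2], [[0, 0, 0], [0, 0, 0], 2.2]]'

```text
clock: 16.35
position: [0.4599, 0.0219, 0.0574]
ee_rot: [0.0, -0.121, 0.993, 0.0]
contact_force: [0.2, 0.0, -1.9]
width: 0.0291
gripper_force: 59.6
```

Call:
drive_tool --rows '[[[0, 0, 0], [0, 0, -0.2], 2.2], [[0, 0, 0], [0, 0, -0.1], 2.2], [[0, 0, 0], [0, 0, -0.1], 2.2], [[0, 0, 0], [0, 0, 0], 2.2], [[0, 0, 0], [0, 0, 0], 2.2]]'

```text
clock: 16.98
position: [0.4598, 0.0219, 0.0534]
ee_rot: [-0.0, -0.121, 0.993, 0.0]
contact_force: [-0.8, 0.2, -0.8]
width: 0.0292
gripper_force: 59.8
```

Call:
drive_tool --rows '[[[0, 0, 0], [0, 0, -0.1], 2.2], [[0, 0, 0], [0, 0, -0.05], 2.2], [[0, 0, 0], [0, 0, 0], 2.2], [[0, 0, 0], [0, 0, 0], 2.2]]'

```text
clock: 17.48
position: [0.4598, 0.0219, 0.0534]
ee_rot: [0.0, -0.121, 0.993, -0.0]
contact_force: [-4.0, 0.3, 12.2]
width: 0.0295
gripper_force: 61.6
```

Call:
drive_tool --rows '[[[0, 0, 0], [0, 0, 0.1], 3.2], [[0, 0, 0], [0, 0, 0], 4.5], [[0, 0, 0], [0, 0, 0], 4.5], [[0, 0, 0], [0, 0, 0], 4.5], [[0, 0, 0], [0, 0, 2], 4.5], [[0, 0, 0], [0, 0, 4], 4.5], [[0, 0, 0], [0, 0, 5], 4.5], [[0, 0, 0], [0, 0, 4], 4.5]]'

```text
clock: 18.48
position: [0.4601, 0.0219, 0.2046]
ee_rot: [0.001, -0.121, 0.993, -0.0]
contact_force: [0.8, 0.4, -0.6]
width: 0.0452
gripper_force: 0.0
```

Call:
drive_tool --rows '[[[0, 0, 0], [-2, 5, 0], 4.5], [[0, 0, 0], [-2, 5, 0], 4.5], [[0, 0, 0], [-2, 5, 0], 4.5], [[0, 0, 0], [-1, 5, 0], 4.5], [[0, 0, 0], [0, 5, 0], 4.5], [[0, 0, 0], [0, 5, 0], 4.5], [[0, 0, 0], [0, 0, 0], 4.5], [[0, 0, 0], [0, 0, 0], 4.5]]'

```text
clock: 19.48
position: [0.3893, 0.3213, 0.2023]
ee_rot: [-0.001, -0.122, 0.993, -0.001]
contact_force: [-0.5, -0.4, 0.8]
width: 0.0451
gripper_force: 0.0
```

```bash
python3 - <<'E'
from disc import *
s=manip.get_state();print(s['position'],s['contact_force'],s['width'],s['clock'])
for n in('top','side'):
    im=snap(n,n+'9');c=eyes.get_calibration(n)
    for z in(.030,.038): disc(im,c,(.459,.022),z,n+str(z))
    # boss-top/shaft check & pinned grip: darkness at the grip's top centre (hole xy, z 81)
    u=proj(c,[.5949,.0061,.078]).round().astype(int);e=proj(c,[.5347,-.02,.043]).round().astype(int)
    print(n,'grip',u,im[u[1]-1:u[1]+2,u[0]-1:u[0]+2].mean((0,1)),'old eye place',im[e[1],e[0]])
    a=cv2.imread(f'pics/{n}0.png')[:,:,::-1];m=np.abs(a.astype(int)-im).max(2)>45
    k,l,st,ct=cv2.connectedComponentsWithStats(m.astype(np.uint8));print([(*st[i],) for i in range(1,k) if st[i][4]>60])
E
```

```text
[0.38933676 0.32129736 0.20234154] [-0.4933069  -0.38839219  0.79353067] 0.04508801019557277 19.475
top0.03 centre [0.45631032 0.02000751 0.05975244] 179
top0.038 centre [0.45554456 0.02186653 0.05922817] 179
top grip [450 199] [21.55555556 20.77777778 22.11111111] old eye place [163 168 172]
[(np.int32(398), np.int32(194), np.int32(61), np.int32(48), np.int32(679)), (np.int32(107), np.int32(222), np.int32(216), np.int32(149), np.int32(11278)), (np.int32(417), np.int32(228), np.int32(21), np.int32(11), np.int32(95)), (np.int32(405), np.int32(234), np.int32(67), np.int32(79), np.int32(2254)), (np.int32(479), np.int32(252), np.int32(22), np.int32(15), np.int32(154)), (np.int32(162), np.int32(274), np.int32(18), np.int32(70), np.int32(829)), (np.int32(347), np.int32(347), np.int32(17), np.int32(15), np.int32(88)), (np.int32(297), np.int32(358), np.int32(63), np.int32(80), np.int32(1637)), (np.int32(152), np.int32(373), np.int32(60), np.int32(107), np.int32(2033)), (np.int32(21), np.int32(385), np.int32(136), np.int32(95), np.int32(7495)), (np.int32(338), np.int32(440), np.int32(18), np.
[... 947 characters left out ...]
32(77), np.int32(1763)), (np.int32(252), np.int32(325), np.int32(58), np.int32(76), np.int32(1075)), (np.int32(270), np.int32(327), np.int32(50), np.int32(48), np.int32(1329)), (np.int32(333), np.int32(331), np.int32(20), np.int32(44), np.int32(276)), (np.int32(326), np.int32(342), np.int32(13), np.int32(14), np.int32(108)), (np.int32(318), np.int32(351), np.int32(16), np.int32(17), np.int32(150)), (np.int32(267), np.int32(357), np.int32(54), np.int32(29), np.int32(443)), (np.int32(323), np.int32(371), np.int32(12), np.int32(15), np.int32(93)), (np.int32(340), np.int32(380), np.int32(22), np.int32(18), np.int32(260)), (np.int32(311), np.int32(389), np.int32(16), np.int32(23), np.int32(194))]
```

The wheel is centred on the hub at the seated height. The grip is at the park hole and the old eye position is empty, so I'm handing in.

```bash
python3 -c "
from rig import job
print(job.sign_off())"
```

```text
the job is handed in; nothing more can be done
None
```

I handed the job in at about 20 s: the detent arm is pinned back with the pull pin fully home in the park hole, and the wheel sits flush on the hub over the shaft and drive pin. The final seating was confirmed from arm position and contact force, not by a last look.

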